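# Put the banding wheel into third gear

## Task

The gear lever of the pottery banding wheel stands somewhere in the left-hand leg of its H-shaped gate. Push it with the fingers only, without pulling its knob up, into the cross channel, across to the right, and then forward (away from the robot's side) fully home into third, the right-hand front slot, without letting it go into fourth behind it. Leave the pots, jars and tiles standing where they are, and leave the lever alone when done.

Things in the scene. Friction and masses are not known exactly. Their poses are not given: they have to be found in the camera images.
- machine: Drive unit fixed to the table: bed 220 x 510 mm, 30 mm high, with a gear housing (170 mm along x, 150 along y, top at 100 mm) and 200 mm to its left (+y) a wheel head (disc of 200 mm, top at 90 mm). Origin: on the table under the middle of the gear housing. Its x axis is forward (away from the operator), y left, z up; turned up to 0.35 rad from the world axes
- gate_mid (a point): Middle of the H gate, on the housing's flat top (100 mm high). Axes as the machine's. Two fore-and-aft legs, 20 mm left and right of here, 64 mm long, joined half-way by the cross channel; slots 18 mm wide. First is left-front, second left-back, third right-front, fourth right-back. The lever can go across only while lever_fore is within about 0.035 rad of 0
- knob_center (a point): Centre of the black knob on the gear lever: 40 mm diameter, upright side from 12 mm below to 14 mm above here, ends 28 below and 22 above. The lever is a 12 mm steel rod tilting about a point 190 mm below here, 10 mm above the table under the gate's middle; upright, this is 200 mm high. In a leg it is about 44 mm to the side and travels 55 mm fore and aft of the channel
- knob (a joint): How far the knob is pulled up along the lever, m: 0 down, at most 0.025; sprung down with about 12 N. (The lever itself resists with about 2 N at the knob and stays where it is left.)
- lever_across (a joint): Tilt of the gear lever across, rad: about -0.23 in the left leg, 0 upright, +0.23 in the right leg (the gate stops it near +-0.27)
- lever_fore (a joint): Tilt of the gear lever fore and aft, rad: 0 in the cross channel, positive forward (away from the operator), about +0.30 at the front end of a leg, -0.30 at the back end
- bowl: shallow white bowl, 140 mm across, 55 mm high, standing on the wheel head. Leave alone. Origin at the centre of its underside, z up
- paint_cup: terracotta cup, 60 mm across, 60 mm high, on the machine's bed to the right of the gear housing. Leave alone. Origin at the centre of its underside, z up
- glaze_jar: closed amber jar, 54 mm across, 75 mm high, on the bed to the right of the gear housing. Leave alone. Origin at the centre of its underside, z up
- mug: white mug, 80 mm across, 90 mm high, on the table to the left. Leave alone. Origin at the centre of its underside, z up
- vase: blue vase, 100 mm across, 130 mm high, on the table to the left. Leave alone. Origin at the centre of its underside, z up
- tiles: stack of terracotta tiles, 100 x 100 x 36 mm, on the table to the right. Leave alone. Origin at the centre of its underside, z up
- dip_bowl: green glazed bowl, 130 mm across, 55 mm high, on the table to the right. Leave alone. Origin at the centre of its underside, z up

How it is judged:
By the outcome, as a careful person would: the job done as asked, in the order asked, and still so for the second after the job is handed in, with the robot touching nothing.
It also fails if it takes over 51 s, if anything falls off the work surface, if the arm or the gripper's body presses on something with over 40 N, if the wrist force passes 120 N, or if a joint passes its speed limit or range.

## Robot

A 7-joint arm with a two-finger parallel gripper is mounted at the origin on the work surface. World frame = base frame: x ahead of the robot, y to its left, z up, the work surface at z = 0. Lengths are in m, angles in degrees, forces in N, time in s.
With the tool pointing down it reaches from about 0.4 to 0.85 m from the base axis. Payload 4.5 kg.
Tool frame: the origin (TCP) lies on the centre line of the jaws, within the pads' length; the fingertips stand 25 mm ahead of it and the grasp point (between the pads) lies 6 mm ahead of it (env.tip_extent is the distance from the TCP to the fingertips, in m); z points along the fingers, y is the direction in which the jaws open and shut (so a half turn about z gives the same grasp; the last joint's range is limited). The gripper opens to 88 mm and grips with 3 to 60 N. Pads are 18 mm wide; open, the fingers measure 123 mm over their backs; the gripper's body (75 mm by 187 mm) begins 45 mm behind the grasp point.
Start: joints at [-67.277, 39.483, -11.15, 89.685, 9.013, 51.709, -12.324], TCP at [0.222, 0.584, 0.264] pointing down, gripper open.
Joint ranges: [-172.22, 172.22], [-26.19, 119.32], [-84.43, 86.54], [7.71, 146.69], [-57.33, 237.33], [2.42, 119.75], [-152.13, 152.13]. Speed limits (degrees/s): [147.25, 147.25, 180, 180, 180, 180, 180].

## Interface

Orientations are given as [roll, pitch, yaw] about the fixed x, y, z axes, in that order (R = Rz(yaw) Ry(pitch) Rx(roll)).
In Python, from workcell import env gives the robot as it stands.
- The arm moves only by the tool apply_moves, never from a script. Its argument "increments" is a list of rows, each an object of numbers: "grip": the opening, from 0 (shut) to 1 (fully open); "x", "y", "z": the shift along the world's x, y, z in cm; "rx", "ry", "rz": the turn, a rotation vector about the world's x, y, z in rad. In form: [{"grip": .., "x": .., "y": .., "z": .., "rx": .., "ry": .., "rz": ..}, ...]. A call has 1 to 12 rows; each row shifts and turns the commanded pose from where the row before left it; what a row does not reach is not made up. A row lasts 1/8 s, in which the tool goes at most 62.5 mm and 10.7 degrees, less where a joint would pass 70% of its speed; a pose out of reach is approached as far as the arm can. A call is refused whole if a number of a shift passes 6.25 or a number of a turn 0.188, either way. A call with a gripper value outside its range is refused whole. The fingers move at their own pace and stop on an object; the grip force is fixed at half the most. Time passes only in rows, so rows that do not move let the fingers close. It gives the time, the measured TCP pose, the force and the opening at its end, in the units of the state.
- env.sense(): the state, without advancing time (a new reading comes with each control period).
- env.snapshot(name): name is "side" or "top"; returns (picture, depth): 384x512x3 uint8, blue, green, red; 384x512 float32, m along the optical axis (not along the pixel's ray), 0 where there is no reading.
- env.camera_info(name): a dict with "mtx" (3x3 intrinsics, pixels), "xyz" and "rotation" of the camera in the world. Camera axes: x right, y down, z forward; pixel columns grow to the right and rows downward; lengths in m; the calibration is good to about 2 mm. A picture is of the moment at which its call begins. camera_info takes no time and is no camera call.
- env.hand_in(): hands the job in, once; it reports no verdict.
The state is a dict: "t": time; "joint_pos": joint angles; "joint_velocities": joint speeds; "joint_efforts": joint torques, N m; "tool_pos": TCP position; "ee_rot": TCP orientation; "wrist_force": force on the tool from outside, world axes, zero at the start; "wrist_torque": the same for the moment, N m; "gripper_width": opening from 0.0 (shut) to 1.0 (fully open).
Only numpy, scipy, OpenCV 4.12 (cv2) and the standard library are available. Lean on these libraries where they do the work, as an engineer would, in place of code of your own. Each camera call takes 0.05 s, during which the arm holds its last target.

## Working session

There is one attempt and no reset: what is moved stays moved. The work goes in short steps, Python scripts to look and compute and a tool call to move; the robot and the scene stay as the last step left them, time stands still between calls to the robot, and variables do not carry over. Pictures are saved under pics/ and viewed, and the job is handed in when it is done.

Besides the shell and the picture viewer there is one more tool, called after ">>>" as a command line: name --argument value ..., lists and objects as JSON in quotes. apply_moves: Moves the arm, as the interface text tells. Its arguments: {"type":"object","properties":{"increments":{"type":"array"}},"required":["increments"]}

```bash
mkdir -p pics; ls; cat > h.py <<'E'
import numpy as np,cv2
from workcell import env
def snap(n,tag):
    p,d=env.snapshot(n); cv2.imwrite(f'pics/{tag}.png',p); np.save(f'pics/{tag}.npy',d); return p,d
def pt(n,u,v,depth):
    c=env.camera_info(n);K=np.array(c['mtx']);R=np.array(c['rotation'])
    return np.array(c['xyz'])+R@(np.linalg.inv(K)@[u,v,1])*depth
def ptz(n,u,v,z):
    c=env.camera_info(n);K=np.array(c['mtx']);R=np.array(c['rotation']);o=np.array(c['xyz'])
    r=R@(np.linalg.inv(K)@[u,v,1]);return o+r*(z-o[2])/r[2]
def cloud(n,d):
    c=env.camera_info(n);K=np.array(c['mtx']);R=np.array(c['rotation'])
    v,u=np.indices(d.shape);P=np.stack([u,v,np.ones_like(u)],-1)@np.linalg.inv(K).T*d[...,None]
    return P@R.T+np.array(c['xyz'])
E
python3 - <<'E'
from h import *
for n in('side','top'):
    snap(n,n+'0');c=env.camera_info(n);print(n,c)
print(env.sense())
E
```

```text
pics
side {'mtx': array([[378.89540553,   0.        , 254.5605064 ],
       [  0.        , 378.89540553, 190.95285439],
       [  0.        ,   0.        ,   1.        ]]), 'xyz': array([ 0.01496952, -0.72535505,  1.04543189]), 'rotation': array([-135.86312064,    1.11904551,  -36.51929383])}
top {'mtx': array([[389.63190558,   0.        , 260.38322261],
       [  0.        , 389.63190558, 196.9473848 ],
       [  0.        ,   0.        ,   1.        ]]), 'xyz': array([ 0.25632971, -0.02065241,  1.57052882]), 'rotation': array([-170.08868351,    1.19201465,  -90.6658007 ])}
{'t': 0.1, 'joint_pos': array([-67.27610668,  39.52857388, -11.14625057,  89.73747319,
         9.01191128,  51.70800284, -12.32440587]), 'joint_velocities': array([ 0.05667626, -0.04594584, -0.01388475, -0.09518277,  0.01896413,
       -0.01723888, -0.06680307]), 'joint_efforts': array([-3.26643443e-03, -5.28508258e+01, -1.27189659e+00, -1.53839189e+01,
       -5.26747538e-02,  2.07005964e-03,  5.92057313e-05]), 'tool_pos': array([0.22165559, 0.58383009, 0.26299522]), 'ee_rot': array([-1.79907882e+02,  5.22402262e-03,  1.59217199e+02]), 'wrist_force': array([ 0.23326756, -0.4666079 ,  0.41394675]), 'wrist_torque': array([ 0.01990386,  0.01977073, -0.01356452]), 'gripper_width': 0.9960857225485151}
```

```bash
python3 - <<'E'
s=open('h.py').read()
s=s.replace("R=np.array(c['rotation'])","R=Rot.from_euler('xyz',c['rotation'],degrees=True).as_matrix()").replace("import numpy","from scipy.spatial.transform import Rotation as Rot\nimport numpy",1)
open('h.py','w').write(s)
E
python3 - <<'E'
from h import *
print(ptz('top',260,197,0))
E
```

```text
[0.53097646 0.01040593 0.        ]
```

View pics/side0.png

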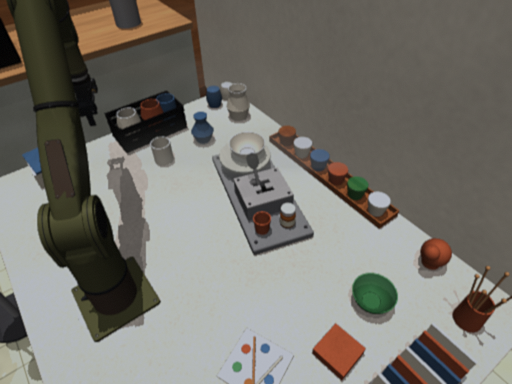

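View pics/top0.png

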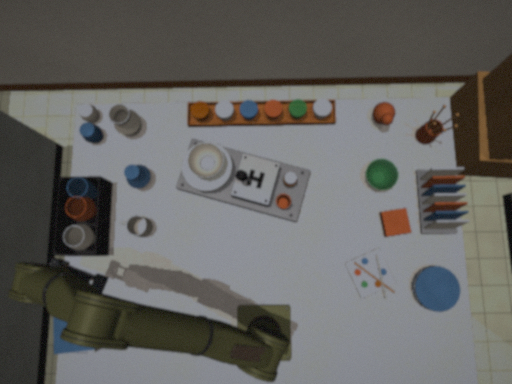

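```bash
python3 - <<'E'
from h import *
d=np.load('pics/top0.npy');p=cv2.imread('pics/top0.png');P=cloud('top',d)
# housing top
m=((abs(P[...,2]-0.1)<0.006)&(p.min(-1)>110)).astype(np.uint8)
m[:140]=0;m[230:]=0;m[:,:225]=0;m[:,285:]=0
r=cv2.minAreaRect(cv2.findNonZero(m));print(m.sum(),r)
for b in cv2.boxPoints(r):print(b,ptz('top',*b,0.1))
print('ctr',ptz('top',*r[0],.1), 'depth z',np.median(P[m>0],0))
# bed
m2=((abs(P[...,2]-0.03)<0.006)).astype(np.uint8);m2[:130]=0;m2[230:]=0;m2[:,:170]=0;m2[:,325:]=0
r2=cv2.minAreaRect(cv2.findNonZero(m2));print(r2)
B=[ptz('top',*b,0.03) for b in cv2.boxPoints(r2)]
for b in B:print(b)
for n,(u0,u1,v0,v1) in {'top':(170,320,130,230),'side':(190,320,120,260)}.items():
    q=cv2.imread(f'pics/{n}0.png')[v0:v1,u0:u1]
    cv2.imwrite(f'pics/{n}0c.png',cv2.resize(q,None,fx=4 if n=='side' else 5,fy=4 if n=='side' else 5,interpolation=cv2.INTER_CUBIC))
# knob: dark pixels with height>.15
for n in('top','side'):
    d=np.load(f'pics/{n}0.npy');p=cv2.imread(f'pics/{n}0.png');P=cloud(n,d)
    k=(P[...,2]>.15)&(P[...,2]<.24)&(abs(P[...,0]-.6)<.15)&(abs(P[...,1]-.05)<.15)
    v,u=np.nonzero(k);print(n,k.sum(),u.min(),u.max(),v.min(),v.max(),P[k].min(0),P[k].max(0),np.median(P[k],0))
E
```

```text
1248 ((252.03115844726562, 177.50831604003906), (61.5169563293457, 43.22290802001953), 14.931418418884277)
[216.74278 190.46475] [0.54158729 0.17480423 0.1       ]
[227.8797  148.70126] [0.70778907 0.1322806  0.1       ]
[287.31952 164.55188] [ 0.63976099 -0.09912866  0.1       ]
[276.18262 206.31537] [ 0.47649435 -0.05286895  0.1       ]
ctr [0.59048106 0.03837649 0.1       ] depth z [0.58376227 0.01974735 0.1005459 ]
((242.77127075195312, 179.04629516601562), (125.81034851074219, 53.486351013183594), 15.124006271362305)
[0.56611145 0.35332345 0.03      ]
[0.78326678 0.30096275 0.03      ]
[ 0.63516698 -0.19608846  0.03      ]
[ 0.42585441 -0.13383724  0.03      ]
top 115 213 247 143 180 [0.55935267 0.05282821 0.15028802] [0.71533352 0.18356636 0.224225  ] [0.57645378 0.07282099 0.21235618]
side 177 240 258 152 172 [0.55476887 0.04975462 0.15005682] [0.59318437 0.17026154 0.21976751] [0.57051333 0.06164628 0.20161499]
```

View pics/top0c.png

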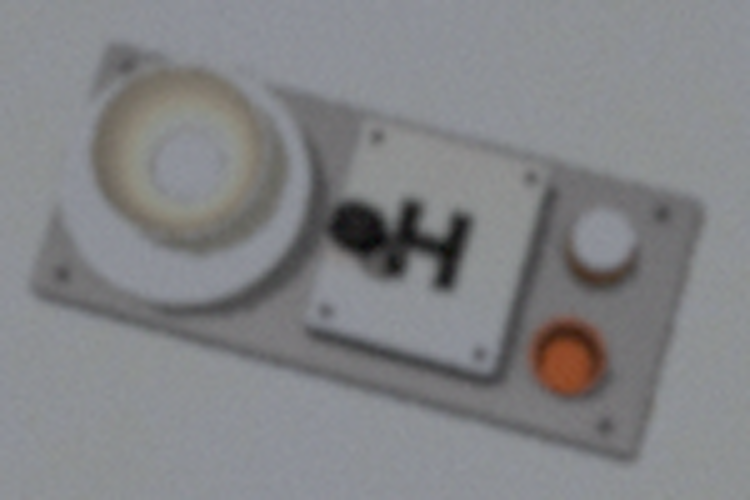

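View pics/side0c.png

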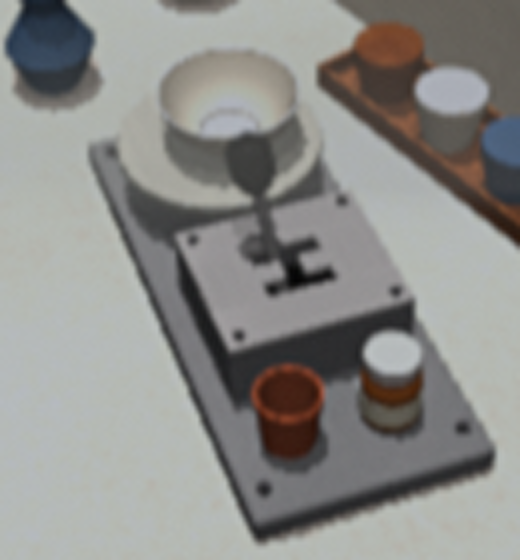

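```bash
python3 - <<'E'
from h import *
f=lambda x,y,z:ptz('top',170+(x+.5)/5-.5,130+(y+.5)/5-.5,z)
g=[f(*q,.1) for q in((377,136),(530,177),(325,311),(480,355))]
G=np.mean(g,0);print('gate',G,f(432,245,.1))
fw=(g[0]+g[1]-g[2]-g[3])[:2];lf=(g[0]+g[2]-g[1]-g[3])[:2]
print('yaw fw,lf',np.arctan2(fw[1],fw[0]),np.arctan2(-lf[0],lf[1]))
B=[f(*q,.03) for q in((110,43),(705,200),(35,292),(632,460))]
lf2=(B[0]+B[2]-B[1]-B[3])[:2];print('bed yaw',np.arctan2(-lf2[0],lf2[1]))
yaw=np.arctan2(-lf2[0],lf2[1])
R=np.array([[np.cos(yaw),np.sin(yaw)],[-np.sin(yaw),np.cos(yaw)]])
print('bed mid in machine', R@((np.mean(B,0)-G)[:2]))
for n,c in(('top',(358,228)),('side',(249,163))):
  d=np.load(f'pics/{n}0.npy');P=cloud(n,d);p=cv2.imread(f'pics/{n}0.png')
  k=(P[...,2]>.16)&(P[...,2]<.24)&(p.max(-1)<75)&(np.hypot(P[...,0]-.58,P[...,1]-.07)<.06)
  v,u=np.nonzero(k);print(n,k.sum(),u.mean(),v.mean(),P[k].mean(0),(P[k].max(0)+P[k].min(0))/2,P[k][:,2].max())
k=f(358,228,.195);print(k,R@(k-G)[:2])
k=ptz('side',190+(249.5)/4-.5,120+164/4-.5,.195);print(k,R@(k-G)[:2])
E
```

```text
gate [0.5867424  0.02616163 0.1       ] [0.58590956 0.02306321 0.1       ]
yaw fw,lf -0.2851459309909786 -0.29084631337072725
bed yaw -0.2870385358708638
bed mid in machine [-0.00057053  0.0530797 ]
top 93 241.16129032258064 175.4516129032258 [0.57328745 0.07275284 0.211534  ] [0.5745594  0.07232041 0.20477918] 0.22422500385432298
side 141 252.3758865248227 160.40425531914894 [0.56877955 0.0626135  0.20117805] [0.571896   0.0659732  0.19020812] 0.2197675088230252
[0.57810152 0.07376567 0.195     ] [-0.02176468  0.04321005]
[0.57124078 0.06910423 0.195     ] [-0.02702501  0.03679696]
```

```bash
cat >> h.py <<'E'
YAW=-.287
M=np.array([[np.cos(YAW),np.sin(YAW)],[-np.sin(YAW),np.cos(YAW)]])
G=np.array([.5855,.026])
def mach(p): return M@(np.asarray(p)[:2]-G)
def world(a,b): return G+M.T@np.array([a,b])
E
python3 - <<'E'
from h import *
g=[ptz('side',190+(x+.5)/4-.5,120+(y+.5)/4-.5,.1) for x,y in((193,240),(342,201),(239,335),(396,291))]
print(np.mean(g,0))
s=env.sense();print(mach(s['tool_pos']),s['ee_rot'])
t=world(-.07,.042);print(t,(t-s['tool_pos'][:2])*100)
E
```

```text
[0.58387177 0.02526379 0.1       ]
[-0.50687067  0.4320177 ] [-1.79907882e+02  5.22402262e-03  1.59217199e+02]
[0.53025238 0.08609743] [ 30.85967934 -49.77326657]
```

>>> apply_moves --increments '[{"grip": 0,"z": 2.5,"rz": 0.038},{"grip": 0,"x": 2,"y": -3,"z": 1,"rz": 0.038},{"grip": 0,"x": 3,"y": -5},{"grip": 0,"x": 3,"y": -5},{"grip": 0,"x": 3,"y": -5},{"grip": 0,"x": 3,"y": -5},{"grip": 0,"x": 3,"y": -5},{"grip": 0,"x": 3,"y": -5},{"grip": 0,"x": 3,"y": -5},{"grip": 0,"x": 3,"y": -5},{"grip": 0,"x": 3,"y": -4.8},{"grip": 0,"x": 1.9,"y": -2}]'

```text
schema error: expected keys grip, x, y, z, rx, ry, rz
```

```bash
python3 - <<'E'
from h import *
snap('top','top1')
s=env.sense();print(s['t'],s['tool_pos'],mach(s['tool_pos']),s['ee_rot'],s['wrist_force'],s['gripper_width'],s['joint_pos'])
t=world(-.07,.042);print((t-s['tool_pos'][:2])*100)
E
```

```text
0.15 [0.22168736 0.58392761 0.26311974] [-0.5068678   0.43212022] [-1.79924578e+02  7.35349092e-03  1.59218470e+02] [-0.49187633 -0.12825085 -0.29654327] 0.9998154652352229 [-67.27854108  39.52162196 -11.14460007  89.72683363   9.01430722
  51.70913263 -12.32447285]
[ 30.85650234 -49.78301803]
```

All keys are needed in each row.

>>> apply_moves --increments '[{"grip": 0,"x": 0,"y": 0,"z": 2.5,"rx": 0,"ry": 0,"rz": 0.038},{"grip": 0,"x": 2,"y": -3,"z": 1,"rx": 0,"ry": 0,"rz": 0.038},{"grip": 0,"x": 3,"y": -5,"z": 0,"rx": 0,"ry": 0,"rz": 0},{"grip": 0,"x": 3,"y": -5,"z": 0,"rx": 0,"ry": 0,"rz": 0},{"grip": 0,"x": 3,"y": -5,"z": 0,"rx": 0,"ry": 0,"rz": 0},{"grip": 0,"x": 3,"y": -5,"z": 0,"rx": 0,"ry": 0,"rz": 0},{"grip": 0,"x": 3,"y": -5,"z": 0,"rx": 0,"ry": 0,"rz": 0},{"grip": 0,"x": 3,"y": -5,"z": 0,"rx": 0,"ry": 0,"rz": 0},{"grip": 0,"x": 3,"y": -5,"z": 0,"rx": 0,"ry": 0,"rz": 0},{"grip": 0,"x": 3,"y": -5,"z": 0,"rx": 0,"ry": 0,"rz": 0},{"grip": 0,"x": 3,"y": -4.8,"z": 0,"rx": 0,"ry": 0,"rz": 0},{"grip": 0,"x": 1.9,"y": -2,"z": 0,"rx": 0,"ry": 0,"rz": 0}]'

```text
t: 1.65
tool_pos: [0.5319, 0.0821, 0.2984]
ee_rot: [-179.9, 0.0, 163.3]
wrist_force: [-1.3, 0.4, -0.2]
gripper_width: 0.008
```

```bash
python3 - <<'E'
from h import *
snap('top','top1')
s=env.sense();print(s['t'],s['tool_pos'],mach(s['tool_pos']),s['ee_rot'],s['wrist_force'],s['gripper_width'],s['joint_pos'])
t=world(-.07,.042);print((t-s['tool_pos'][:2])*100)
E
```

```text
1.7 [0.53423052 0.07997494 0.29839801] [-0.06445144  0.03725406] [-1.79863787e+02  1.73448994e-01  1.63089126e+02] [ 2.73571257 -1.52963653 -0.05733309] 0.0054022081112568175 [ -4.56836024  30.73436743 -14.30713432 101.92880824   9.99132331
  48.4899219   49.50560039]
[-0.39781429  0.61224866]
```

>>> apply_moves --increments '[{"grip": 0,"x": 0,"y": 0,"z": 0,"rx": 0,"ry": 0,"rz": 0},{"grip": 0,"x": 0,"y": 0,"z": 0,"rx": 0,"ry": 0,"rz": 0}]'

```text
t: 1.95
tool_pos: [0.5297, 0.0881, 0.2987]
ee_rot: [180.0, -0.1, 163.7]
wrist_force: [-0.3, 0.5, 0.2]
gripper_width: 0.006
```

View pics/top1.png

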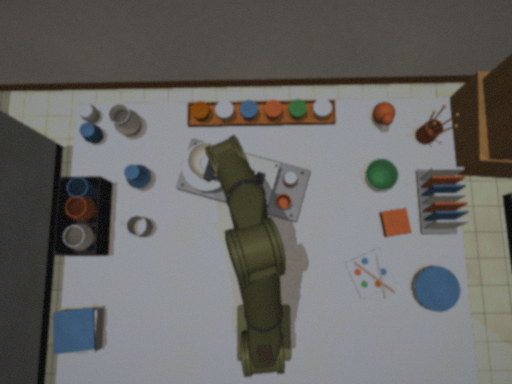

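>>> apply_moves --increments '[{"grip": 0,"x": 0,"y": 0,"z": -2.5,"rx": 0,"ry": 0,"rz": 0},{"grip": 0,"x": 0,"y": 0,"z": -2.5,"rx": 0,"ry": 0,"rz": 0},{"grip": 0,"x": 0,"y": 0,"z": -2.4,"rx": 0,"ry": 0,"rz": 0},{"grip": 0,"x": 0,"y": 0,"z": -2,"rx": 0,"ry": 0,"rz": 0},{"grip": 0,"x": 0,"y": 0,"z": 0,"rx": 0,"ry": 0,"rz": 0},{"grip": 0,"x": 0,"y": 0,"z": 0,"rx": 0,"ry": 0,"rz": 0}]'

```text
t: 2.7
tool_pos: [0.5308, 0.0874, 0.2055]
ee_rot: [179.9, 0.0, 163.7]
wrist_force: [0.5, 0.4, 0.4]
gripper_width: 0.009
```

```bash
cat >> h.py <<'E'
def look(tag):
    p,d=snap('side',tag)
    cv2.imwrite(f'pics/{tag}c.png',cv2.resize(p[100:240,190:320],None,fx=4,fy=4,interpolation=cv2.INTER_CUBIC))
    s=env.sense();print(s['t'],s['tool_pos'],mach(s['tool_pos']),s['ee_rot'],s['wrist_force'])
E
python3 -c "
from h import *
look('s2')"
```

```text
2.75 [0.53110026 0.08715614 0.20570951] [-0.0694865   0.04325542] [1.79936865e+02 7.42332004e-02 1.63629311e+02] [ 0.06560122 -0.60108493 -0.19155841]
```

View pics/s2c.png

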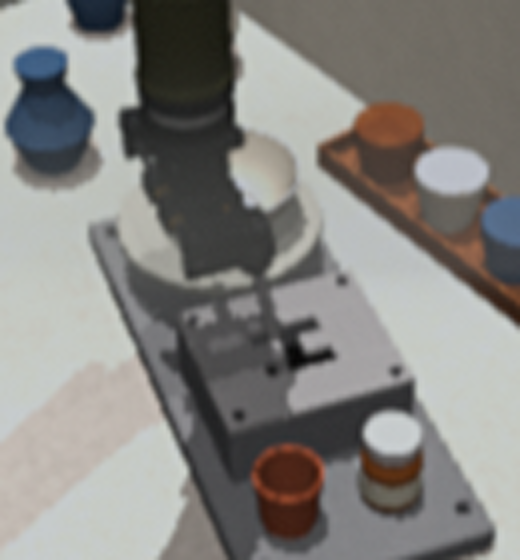

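>>> apply_moves --increments '[{"grip": 0,"x": 0.4,"y": -0.12,"z": 0,"rx": 0,"ry": 0,"rz": 0},{"grip": 0,"x": 0.4,"y": -0.12,"z": 0,"rx": 0,"ry": 0,"rz": 0},{"grip": 0,"x": 0.4,"y": -0.12,"z": 0,"rx": 0,"ry": 0,"rz": 0},{"grip": 0,"x": 0.4,"y": -0.12,"z": 0,"rx": 0,"ry": 0,"rz": 0},{"grip": 0,"x": 0.4,"y": -0.12,"z": 0,"rx": 0,"ry": 0,"rz": 0},{"grip": 0,"x": 0.4,"y": -0.12,"z": 0,"rx": 0,"ry": 0,"rz": 0},{"grip": 0,"x": 0.4,"y": -0.12,"z": 0,"rx": 0,"ry": 0,"rz": 0},{"grip": 0,"x": 0.4,"y": -0.12,"z": 0,"rx": 0,"ry": 0,"rz": 0},{"grip": 0,"x": 0,"y": 0,"z": 0,"rx": 0,"ry": 0,"rz": 0},{"grip": 0,"x": 0,"y": 0,"z": 0,"rx": 0,"ry": 0,"rz": 0}]'

```text
t: 4.0
tool_pos: [0.5629, 0.0767, 0.2047]
ee_rot: [180.0, 0.0, 163.6]
wrist_force: [-0.7, 1.5, -0.1]
gripper_width: 0.005
```

```bash
python3 -c "
from h import *
look('s3')"
```

```text
4.05 [0.56285117 0.07660774 0.20469895] [-0.03604828  0.04212641] [-1.79997593e+02  1.08122827e-02  1.63565876e+02] [-0.8883922   0.42678967  1.16872109]
```

View pics/s3c.png

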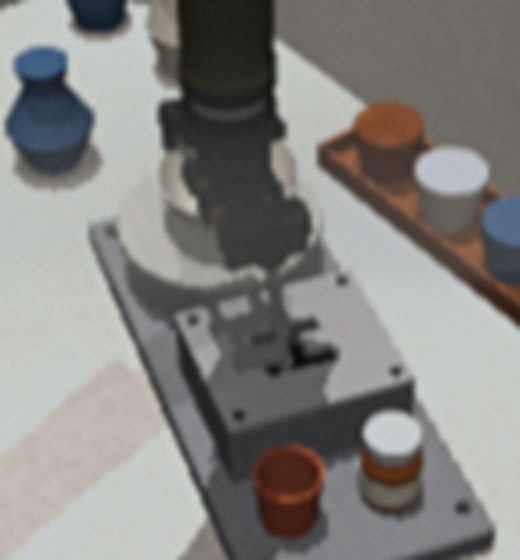

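>>> apply_moves --increments '[{"grip": 0,"x": 0.2,"y": -0.06,"z": 0,"rx": 0,"ry": 0,"rz": 0},{"grip": 0,"x": 0.25,"y": -0.07,"z": 0,"rx": 0,"ry": 0,"rz": 0},{"grip": 0,"x": 0,"y": 0,"z": 0,"rx": 0,"ry": 0,"rz": 0},{"grip": 0,"x": -0.6,"y": 0.18,"z": 0,"rx": 0,"ry": 0,"rz": 0},{"grip": 0,"x": -2,"y": 0.6,"z": 0,"rx": 0,"ry": 0,"rz": 0},{"grip": 0,"x": -2,"y": 0.6,"z": 0,"rx": 0,"ry": 0,"rz": 0},{"grip": 0,"x": -1,"y": 0.3,"z": 0,"rx": 0,"ry": 0,"rz": 0},{"grip": 0,"x": 0,"y": 0,"z": 0,"rx": 0,"ry": 0,"rz": 0}]'

```text
t: 5.05
tool_pos: [0.5112, 0.0924, 0.2049]
ee_rot: [180.0, 0.0, 163.6]
wrist_force: [0.9, -0.7, 0.3]
gripper_width: 0.006
```

```bash
python3 -c "
from h import *
look('s4')
P=cloud('side',np.load('pics/s4.npy'));p=cv2.imread('pics/s4.png')
"
```

```text
5.1 [0.51194544 0.09218542 0.20493263] [-0.08928151  0.04265672] [1.79975346e+02 6.82413523e-02 1.63570110e+02] [-0.09514402 -0.37299284  0.17510651]
```

View pics/s4c.png

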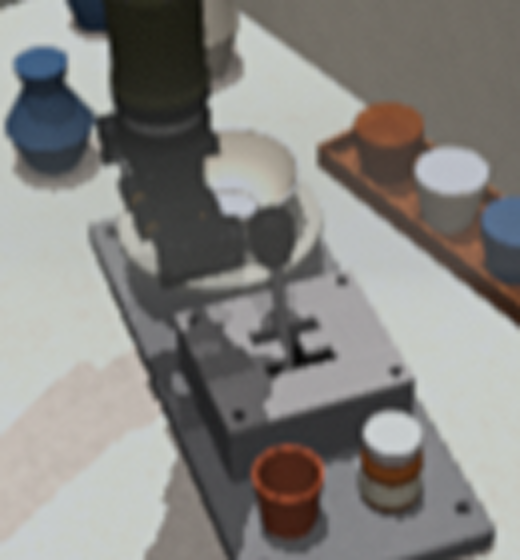

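```bash
python3 -c "
from h import *
q=ptz('side',190+272.5/4-.5,100+236.5/4-.5,.195);print(mach(q))
print(mach(ptz('side',190+249.5/4-.5,100+244/4-.5,.195)))
for c in ((258,337),(310,323),(285,330),(250,340),(320,320)):print(mach(ptz('side',190+c[0]/4-.5,100+c[1]/4-.5,.1)))
s=env.sense()['tool_pos']
for a in((-.085,.098),(0,.098)):print((world(*a)-s[:2])*100)
"
```

```text
[-0.00433451  0.03925413]
[-0.02587776  0.03730471]
[-0.02654345  0.02012255]
[0.02284499 0.0199964 ]
[-0.00112159  0.01973793]
[-0.03442942  0.01914388]
[0.03258203 0.02033904]
[1.97727523 5.1867604 ]
[10.12960329  2.7806126 ]
```

>>> apply_moves --increments '[{"grip": 0,"x": 1,"y": 2.6,"z": 0,"rx": 0,"ry": 0,"rz": 0},{"grip": 0,"x": 1,"y": 2.6,"z": 0,"rx": 0,"ry": 0,"rz": 0},{"grip": 0,"x": 1.6,"y": -0.45,"z": 0,"rx": 0,"ry": 0,"rz": 0},{"grip": 0,"x": 1.6,"y": -0.5,"z": 0,"rx": 0,"ry": 0,"rz": 0},{"grip": 0,"x": 1.6,"y": -0.5,"z": 0,"rx": 0,"ry": 0,"rz": 0},{"grip": 0,"x": 1.6,"y": -0.5,"z": 0,"rx": 0,"ry": 0,"rz": 0},{"grip": 0,"x": 1.6,"y": -0.5,"z": 0,"rx": 0,"ry": 0,"rz": 0},{"grip": 0,"x": 0,"y": 0,"z": 0,"rx": 0,"ry": 0,"rz": 0},{"grip": 0,"x": 0,"y": 0,"z": 0,"rx": 0,"ry": 0,"rz": 0}]'

```text
t: 6.22
tool_pos: [0.6109, 0.1198, 0.2045]
ee_rot: [-180.0, -0.0, 163.6]
wrist_force: [-1.2, 1.4, 0.2]
gripper_width: 0.003
```

```bash
python3 -c "
from h import *
look('s5')
s=env.sense()['tool_pos']
for a in((-.002,.07),(-.002,-.005)):print((world(*a)-s[:2])*100)"
```

```text
6.275 [0.61071782 0.12002439 0.20461041] [-0.00242972  0.09731711] [ 1.79999654e+02 -4.27902364e-02  1.63591719e+02] [ 0.15576515 -0.15959417  0.07960381]
[-0.73206845 -2.63214135]
[-2.85514003 -9.82537199]
```

View pics/s5c.png

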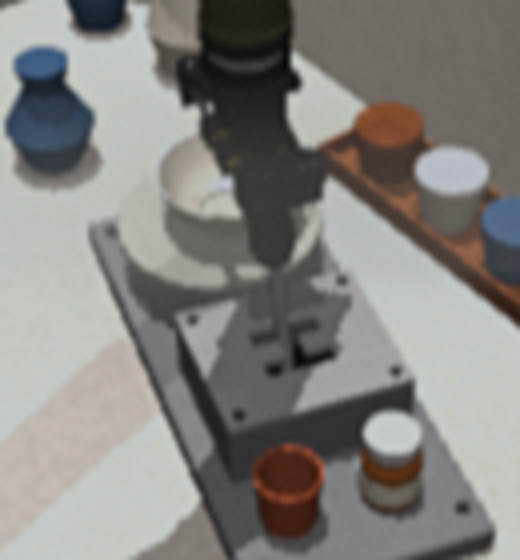

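>>> apply_moves --increments '[{"grip": 0,"x": -0.14,"y": -0.48,"z": 0,"rx": 0,"ry": 0,"rz": 0},{"grip": 0,"x": -0.14,"y": -0.48,"z": 0,"rx": 0,"ry": 0,"rz": 0},{"grip": 0,"x": -0.14,"y": -0.48,"z": 0,"rx": 0,"ry": 0,"rz": 0},{"grip": 0,"x": -0.14,"y": -0.48,"z": 0,"rx": 0,"ry": 0,"rz": 0},{"grip": 0,"x": -0.14,"y": -0.48,"z": 0,"rx": 0,"ry": 0,"rz": 0},{"grip": 0,"x": -0.14,"y": -0.48,"z": 0,"rx": 0,"ry": 0,"rz": 0},{"grip": 0,"x": 0,"y": 0,"z": 0,"rx": 0,"ry": 0,"rz": 0}]'

```text
t: 7.15
tool_pos: [0.603, 0.0906, 0.2049]
ee_rot: [180.0, 0.0, 163.5]
wrist_force: [0.4, 3.0, 2.6]
gripper_width: 0.005
```

```bash
python3 -c "
from h import *
look('s6')"
```

```text
7.2 [0.6029795  0.09082717 0.2048445 ] [-0.00158649  0.0671236 ] [1.79988923e+02 1.35388065e-02 1.63557209e+02] [0.53359391 2.05514989 1.92232562]
```

View pics/s6c.png

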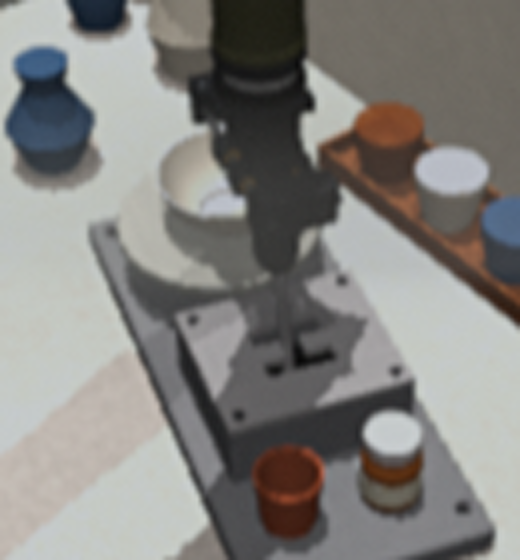

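>>> apply_moves --increments '[{"grip": 0,"x": -0.14,"y": -0.48,"z": 0,"rx": 0,"ry": 0,"rz": 0},{"grip": 0,"x": -0.14,"y": -0.48,"z": 0,"rx": 0,"ry": 0,"rz": 0},{"grip": 0,"x": -0.14,"y": -0.48,"z": 0,"rx": 0,"ry": 0,"rz": 0},{"grip": 0,"x": -0.14,"y": -0.48,"z": 0,"rx": 0,"ry": 0,"rz": 0}]'

```text
t: 7.7
tool_pos: [0.5971, 0.0711, 0.2046]
ee_rot: [-180.0, -0.0, 163.6]
wrist_force: [0.6, 1.2, 2.2]
gripper_width: 0.005
```

```bash
python3 -c "
from h import *
look('s7')"
```

```text
7.75 [0.59683925 0.07011675 0.2045946 ] [-0.00161296  0.04552213] [-1.79921546e+02 -2.66006566e-02  1.63501951e+02] [0.68891736 1.19755521 1.48359024]
```

View pics/s7c.png

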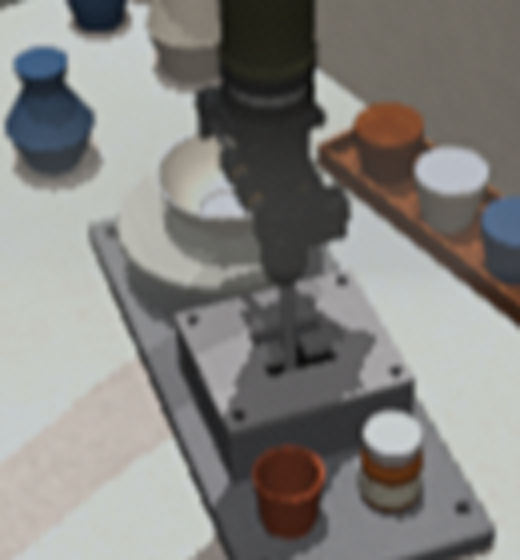

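>>> apply_moves --increments '[{"grip": 0,"x": -0.14,"y": -0.48,"z": 0,"rx": 0,"ry": 0,"rz": 0},{"grip": 0,"x": -0.14,"y": -0.48,"z": 0,"rx": 0,"ry": 0,"rz": 0},{"grip": 0,"x": -0.14,"y": -0.48,"z": 0,"rx": 0,"ry": 0,"rz": 0},{"grip": 0,"x": -0.14,"y": -0.48,"z": 0,"rx": 0,"ry": 0,"rz": 0},{"grip": 0,"x": -0.14,"y": -0.48,"z": 0,"rx": 0,"ry": 0,"rz": 0},{"grip": 0,"x": -0.14,"y": -0.48,"z": 0,"rx": 0,"ry": 0,"rz": 0},{"grip": 0,"x": -0.14,"y": -0.48,"z": 0,"rx": 0,"ry": 0,"rz": 0},{"grip": 0,"x": -0.14,"y": -0.48,"z": 0,"rx": 0,"ry": 0,"rz": 0},{"grip": 0,"x": -0.14,"y": -0.48,"z": 0,"rx": 0,"ry": 0,"rz": 0},{"grip": 0,"x": 0,"y": 0,"z": 0,"rx": 0,"ry": 0,"rz": 0}]'

```text
t: 9.0
tool_pos: [0.5843, 0.0277, 0.2045]
ee_rot: [-180.0, -0.0, 163.5]
wrist_force: [-0.2, 1.4, 0.6]
gripper_width: 0.006
```

```bash
python3 -c "
from h import *
look('s8')"
```

```text
9.05 [0.58433409 0.02796705 0.20448819] [-0.00167505  0.00155655] [-1.79956655e+02 -4.15495646e-02  1.63539479e+02] [0.63501326 0.35823385 0.00997246]
```

View pics/s8c.png

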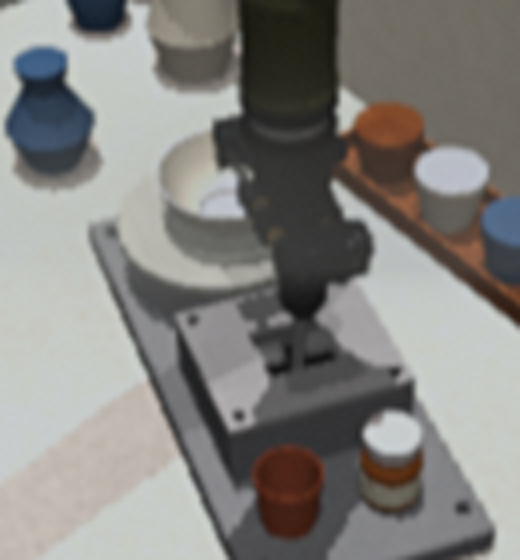

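>>> apply_moves --increments '[{"grip": 0,"x": -0.06,"y": -0.2,"z": 0,"rx": 0,"ry": 0,"rz": 0},{"grip": 0,"x": -0.06,"y": -0.2,"z": 0,"rx": 0,"ry": 0,"rz": 0},{"grip": 0,"x": 0,"y": 0,"z": 0,"rx": 0,"ry": 0,"rz": 0}]'

```text
t: 9.43
tool_pos: [0.5833, 0.0245, 0.2046]
ee_rot: [-180.0, -0.0, 163.6]
wrist_force: [0.3, 2.7, -1.3]
gripper_width: 0.006
```

```bash
python3 -c "
from h import *
look('s9')"
```

```text
9.475 [0.58337262 0.02454146 0.20464978] [-0.00162749 -0.00200109] [-1.79998937e+02 -1.76403282e-02  1.63570877e+02] [ 0.28295546  1.57418422 -0.5350614 ]
```

>>> apply_moves --increments '[{"grip": 0,"x": 0.15,"y": 0.5,"z": 0,"rx": 0,"ry": 0,"rz": 0},{"grip": 0,"x": 0.5,"y": 1.6,"z": 0,"rx": 0,"ry": 0,"rz": 0},{"grip": 0,"x": -2,"y": 0.6,"z": 0,"rx": 0,"ry": 0,"rz": 0},{"grip": 0,"x": -2,"y": 0.6,"z": 0,"rx": 0,"ry": 0,"rz": 0},{"grip": 0,"x": -2.15,"y": 0.6,"z": 0,"rx": 0,"ry": 0,"rz": 0},{"grip": 0,"x": 0,"y": 0,"z": 0,"rx": 0,"ry": 0,"rz": 0},{"grip": 0,"x": -0.6,"y": -2,"z": 0,"rx": 0,"ry": 0,"rz": 0},{"grip": 0,"x": -0.6,"y": -2,"z": 0,"rx": 0,"ry": 0,"rz": 0},{"grip": 0,"x": -0.55,"y": -1.95,"z": 0,"rx": 0,"ry": 0,"rz": 0},{"grip": 0,"x": 0,"y": 0,"z": 0,"rx": 0,"ry": 0,"rz": 0},{"grip": 0,"x": 0,"y": 0,"z": 0,"rx": 0,"ry": 0,"rz": 0}]'

```text
t: 10.85
tool_pos: [0.5121, 0.0051, 0.2049]
ee_rot: [179.9, 0.1, 163.6]
wrist_force: [0.5, -1.0, -0.4]
gripper_width: 0.006
```

```bash
python3 -c "
from h import *
look('s10')"
```

```text
10.9 [0.51197163 0.00538284 0.20482623] [-0.06468465 -0.04058799] [1.79919716e+02 4.89080722e-02 1.63643926e+02] [-0.12466537  0.02974258 -0.16807212]
```

View pics/s10c.png

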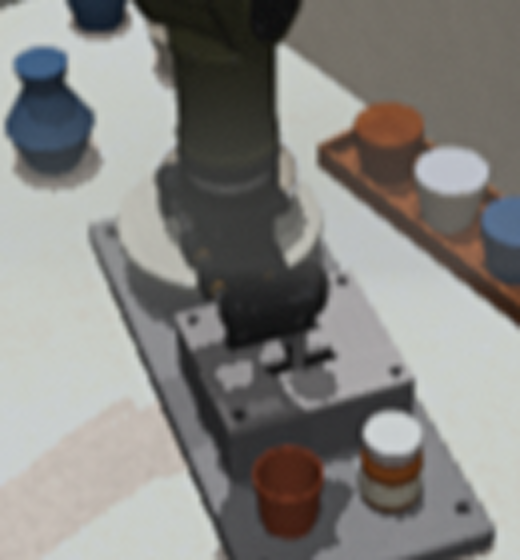

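>>> apply_moves --increments '[{"grip": 0,"x": 0.6,"y": -0.18,"z": 0,"rx": 0,"ry": 0,"rz": 0},{"grip": 0,"x": 0.6,"y": -0.18,"z": 0,"rx": 0,"ry": 0,"rz": 0},{"grip": 0,"x": 0.6,"y": -0.18,"z": 0,"rx": 0,"ry": 0,"rz": 0},{"grip": 0,"x": 0.6,"y": -0.18,"z": 0,"rx": 0,"ry": 0,"rz": 0},{"grip": 0,"x": 0.6,"y": -0.18,"z": 0,"rx": 0,"ry": 0,"rz": 0},{"grip": 0,"x": 0.6,"y": -0.18,"z": 0,"rx": 0,"ry": 0,"rz": 0},{"grip": 0,"x": 0.6,"y": -0.18,"z": 0,"rx": 0,"ry": 0,"rz": 0},{"grip": 0,"x": 0.6,"y": -0.18,"z": 0,"rx": 0,"ry": 0,"rz": 0},{"grip": 0,"x": 0,"y": 0,"z": 0,"rx": 0,"ry": 0,"rz": 0}]'

```text
t: 12.02
tool_pos: [0.559, -0.0109, 0.2045]
ee_rot: [-180.0, -0.0, 163.5]
wrist_force: [-2.3, -0.0, 0.7]
gripper_width: 0.005
```

```bash
python3 -c "
from h import *
look('s11')"
```

```text
12.075 [ 0.55897227 -0.01072939  0.20452675] [-0.01504546 -0.04273644] [-1.79983243e+02 -1.05755211e-02  1.63543758e+02] [-1.46741285  0.26052075  0.3011242 ]
```

View pics/s11c.png

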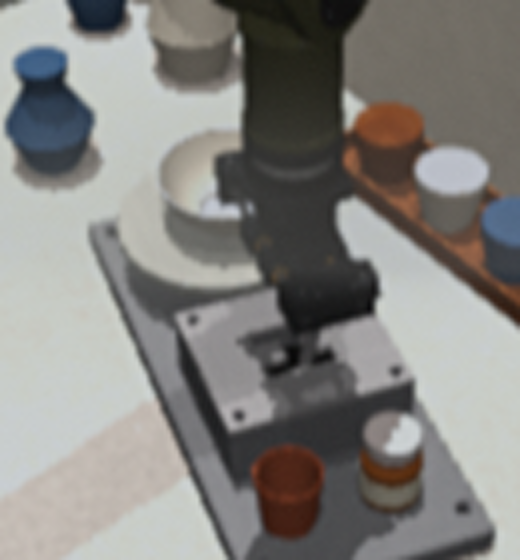

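Moving freely at ~2 N; the rod is going forward in the right leg.

>>> apply_moves --increments '[{"grip": 0,"x": 0.5,"y": -0.14,"z": 0,"rx": 0,"ry": 0,"rz": 0},{"grip": 0,"x": 0.5,"y": -0.14,"z": 0,"rx": 0,"ry": 0,"rz": 0},{"grip": 0,"x": 0.5,"y": -0.14,"z": 0,"rx": 0,"ry": 0,"rz": 0},{"grip": 0,"x": 0.5,"y": -0.14,"z": 0,"rx": 0,"ry": 0,"rz": 0},{"grip": 0,"x": 0.5,"y": -0.14,"z": 0,"rx": 0,"ry": 0,"rz": 0},{"grip": 0,"x": 0.5,"y": -0.14,"z": 0,"rx": 0,"ry": 0,"rz": 0},{"grip": 0,"x": 0,"y": 0,"z": 0,"rx": 0,"ry": 0,"rz": 0}]'

```text
t: 12.95
tool_pos: [0.5888, -0.0188, 0.2042]
ee_rot: [-180.0, -0.1, 163.6]
wrist_force: [-3.0, 0.4, -0.7]
gripper_width: 0.004
```

```bash
python3 -c "
from h import *
look('s12')"
```

```text
13.0 [ 0.58894111 -0.01868534  0.20443112] [ 0.01594972 -0.04188349] [ 1.79991817e+02 -2.01779299e-02  1.63573800e+02] [-1.93877514 -0.25678718 -2.0149145 ]
```

View pics/s12c.png

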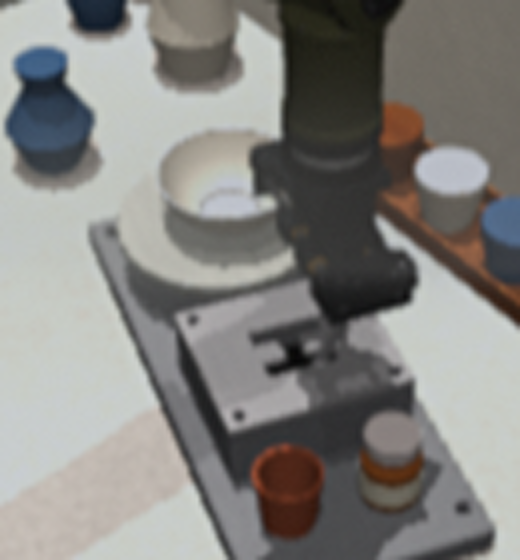

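>>> apply_moves --increments '[{"grip": 0,"x": 0.2,"y": -0.06,"z": 0,"rx": 0,"ry": 0,"rz": 0},{"grip": 0,"x": 0.2,"y": -0.06,"z": 0,"rx": 0,"ry": 0,"rz": 0},{"grip": 0,"x": 0,"y": 0,"z": 0,"rx": 0,"ry": 0,"rz": 0}]'

```text
t: 13.38
tool_pos: [0.5925, -0.0196, 0.2044]
ee_rot: [180.0, -0.1, 163.6]
wrist_force: [-3.4, 0.6, -4.5]
gripper_width: 0.004
```

>>> apply_moves --increments '[{"grip": 0,"x": 0,"y": 0,"z": -0.2,"rx": 0,"ry": 0,"rz": 0},{"grip": 0,"x": 0.15,"y": -0.04,"z": -0.06,"rx": 0,"ry": 0,"rz": 0},{"grip": 0,"x": 0,"y": 0,"z": 0,"rx": 0,"ry": 0,"rz": 0}]'

```text
t: 13.75
tool_pos: [0.5937, -0.0198, 0.203]
ee_rot: [180.0, -0.1, 163.6]
wrist_force: [-8.1, 2.2, 5.1]
gripper_width: 0.004
```

```bash
python3 -c "
from h import *
look('s13')"
```

```text
13.8 [ 0.59369225 -0.0197902   0.2030208 ] [ 0.02081928 -0.04159824] [ 1.79997354e+02 -7.17556096e-02  1.63596778e+02] [-7.65918936  1.50411604  4.51393565]
```

View pics/s13c.png

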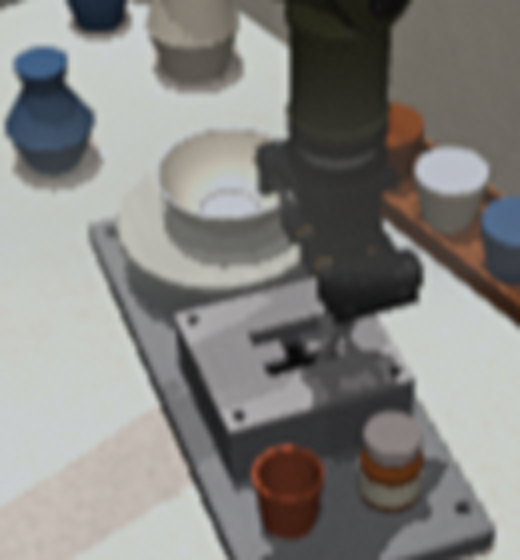

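>>> apply_moves --increments '[{"grip": 0,"x": 0.1,"y": -0.03,"z": -0.03,"rx": 0,"ry": 0,"rz": 0},{"grip": 0,"x": 0.1,"y": -0.03,"z": -0.03,"rx": 0,"ry": 0,"rz": 0},{"grip": 0,"x": 0,"y": 0,"z": 0,"rx": 0,"ry": 0,"rz": 0}]'

```text
t: 14.18
tool_pos: [0.5944, -0.0198, 0.2025]
ee_rot: [-180.0, -0.2, 163.6]
wrist_force: [-10.9, 3.0, 8.8]
gripper_width: 0.006
```

>>> apply_moves --increments '[{"grip": 0,"x": -0.5,"y": 0.15,"z": 0,"rx": 0,"ry": 0,"rz": 0},{"grip": 0,"x": -2,"y": 0.6,"z": 0,"rx": 0,"ry": 0,"rz": 0},{"grip": 0,"x": -3,"y": 0.9,"z": 0,"rx": 0,"ry": 0,"rz": 0},{"grip": 0,"x": -3,"y": 0.9,"z": 0,"rx": 0,"ry": 0,"rz": 0},{"grip": 0,"x": -3,"y": 0.9,"z": 1,"rx": 0,"ry": 0,"rz": 0},{"grip": 0,"x": -2,"y": 0.6,"z": 4,"rx": 0,"ry": 0,"rz": 0},{"grip": 0,"x": 0,"y": 4,"z": 5,"rx": 0,"ry": 0,"rz": 0},{"grip": 0,"x": 0,"y": 5,"z": 2,"rx": 0,"ry": 0,"rz": 0},{"grip": 0,"x": 0,"y": 5,"z": 0,"rx": 0,"ry": 0,"rz": 0},{"grip": 0,"x": 0,"y": 5,"z": 0,"rx": 0,"ry": 0,"rz": 0},{"grip": 0,"x": 0,"y": 5,"z": 0,"rx": 0,"ry": 0,"rz": 0},{"grip": 0,"x": 0,"y": 0,"z": 0,"rx": 0,"ry": 0,"rz": 0}]'

```text
t: 15.68
tool_pos: [0.4626, 0.2647, 0.3218]
ee_rot: [179.5, 0.2, 164.0]
wrist_force: [0.5, -1.2, -0.8]
gripper_width: 0.004
```

```bash
python3 -c "
from h import *
look('s14')
p,d=snap('top','t14');cv2.imwrite('pics/t14c.png',cv2.resize(p[130:230,170:320],None,fx=5,fy=5,interpolation=cv2.INTER_CUBIC))"
```

```text
15.725 [0.46290274 0.2613482  0.32139408] [-0.18420419  0.19101748] [179.72015006   0.20051134 163.75082871] [ 0.47916476 -0.39983364 -1.19167355]
```

View pics/s14c.png

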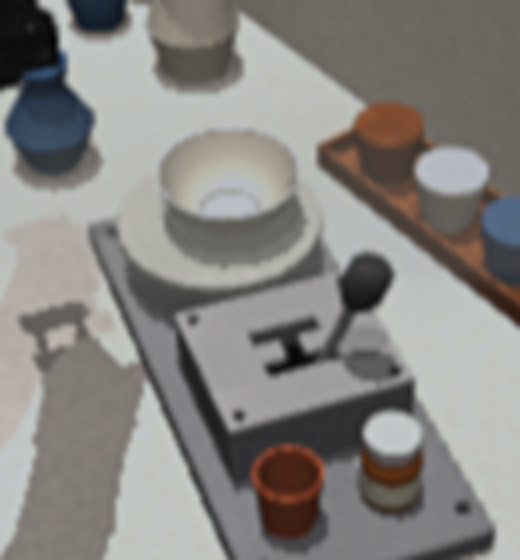

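View pics/t14c.png

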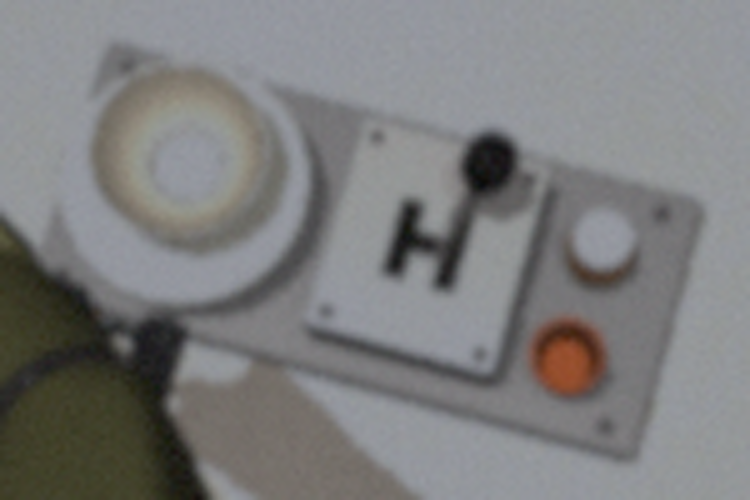

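```bash
python3 -c "
from h import *
f=lambda x,y,z:ptz('top',170+(x+.5)/5-.5,130+(y+.5)/5-.5,z)
print(mach(f(489,163,.188)),mach(ptz('side',190+366.5/4-.5,100+282/4-.5,.188)))
for n,t in(('top','t14'),('side','s14')):
  P=cloud(n,np.load(f'pics/{t}.npy'));k=(P[...,2]>.165)&(P[...,2]<.23)&(np.hypot(P[...,0]-.63,P[...,1]+.03)<.05)
  Q=P[k];print(n,k.sum(),mach(Q.mean(0)),Q[:,2].max())
"
```

```text
[ 0.05327454 -0.03418531] [ 0.05115717 -0.03550205]
top 118 [ 0.0504372  -0.03507245] 0.21970340540516586
side 157 [ 0.04593959 -0.04484056] 0.215934569043563
```

>>> apply_moves --increments '[{"grip": 0,"x": 0,"y": 0,"z": 0,"rx": 0,"ry": 0,"rz": 0},{"grip": 0,"x": 0,"y": 0,"z": 0,"rx": 0,"ry": 0,"rz": 0},{"grip": 0,"x": 0,"y": 0,"z": 0,"rx": 0,"ry": 0,"rz": 0},{"grip": 0,"x": 0,"y": 0,"z": 0,"rx": 0,"ry": 0,"rz": 0}]'

```text
t: 16.27
tool_pos: [0.4616, 0.2583, 0.3204]
ee_rot: [180.0, 0.0, 163.5]
wrist_force: [-0.1, -0.1, -0.3]
gripper_width: 0.006
```

```bash
python3 -c "
from h import *
s=env.sense();print(s['t'],s['wrist_force'],abs(s['joint_velocities']).max())
print(env.hand_in())"
```

```text
16.275 [-0.08235656 -0.08673598 -0.26993955] 0.21819571143753233
the job is handed in; nothing more can be done
None
```

The lever is in third. I pushed it with the closed fingers in three moves: forward into the cross channel, across to the right leg, then forward until it stopped. I then backed the arm off and handed in at 16.3 s.

**At the stop:** the push force rose from about 2–3 N to about 11 N, with almost no further travel. After backing off, both cameras show the lever in the right-front slot.

**Knob position:** it measures 51–53 mm forward by centre pixels, against about 55 mm nominal. The depth data gave 46–50 mm. It sits 34–45 mm to the right, against about 44 mm nominal. I took the shortfall as camera bias and slot play, and did not push a second time.

**Knob pulled up:** it looks fully down. The camera heights are no higher, relative to the tilt, than they were at the start. The final press put up to about 9 N of vertical force on the tool, in the direction that pushes the knob down. Just before that there was about 4.5 N the other way, below the 12 N spring.

**Other objects:** the bowl, cup and jar look unmoved in the last pictures. The vase also looks unmoved in the last side view. I did not compare the mug, tiles and green bowl again at the end, but the arm never went down near them.

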